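Set the micromotor speed dial and switch on

ROBOT

A 7-joint arm with a two-finger parallel gripper is mounted at the origin on the work surface. World frame = base frame: x ahead of the robot, y to its left, z up, the work surface at z = 0. Lengths are in m, angles in rad, forces in N, time in s.
With the tool pointing down it reaches from about 0.4 to 0.925 m from the base axis. Payload 4.1 kg.
Tool frame: the origin (TCP) lies at the very end of the fingers, on their centre line; the grasp point (between the pads) lies 19 mm behind it; z points along the fingers, y is the line along which they close (so a half turn about z gives the same grasp; the last joint's range is limited). The gripper opens to 85 mm and grips with 20 to 120 N. Pads are 22 mm wide; open, the fingers measure 114 mm over their backs; the gripper's body (76 mm by 85 mm) begins 54 mm behind the grasp point. The pads swing forward as they close: fully open they stand 13 mm farther back than shut.
Start: joints at [-1.297, 0.398, 0.045, 1.537, -0.019, 1.207, -0.051], TCP at [0.237, 0.605, 0.231] pointing down, gripper open.
Joint ranges: [-2.82, 2.82], [-0.49, 2.23], [-1.37, 1.46], [0, 2.46], [-1.36, 4.5], [0.23, 2], [-2.94, 2.94]. Speed limits (rad/s): [2.57, 2.57, 3.14, 3.14, 3.14, 3.14, 3.14].

INTERFACE

Orientations are given as a rotation vector (axis times angle).
In Python, from plant import state, capture, calibration, close_job gives the robot as it stands. The module is installed in compiled form; this text tells all that it offers.
- The arm moves only by the tool drive_tool, never from a script. Its argument "increments" is a list of rows, each a list of 7 numbers: the shift along the world's x, y, z in mm, then the turn, a rotation vector about the world's x, y, z in degrees, then the opening, from -1 (shut) to 1 (fully open). In form: [[x, y, z, wx, wy, wz, gripper], ...]. A call has exactly 10 rows; each row is the pose to reach, as a shift and turn from the pose commanded when the call began; what a row does not reach only later rows make up. A row lasts 1/8 s, in which the tool goes at most 62.5 mm and 10.7 degrees, less where a joint would pass 70% of its speed; a pose out of reach is approached as far as the arm can. A call with a gripper value outside its range is refused whole. The fingers move at their own pace and stop on an object; the grip force is fixed at half the most. Time passes only in rows, so rows that repeat a pose let the fingers close, or fill a call up. It gives the time, the measured TCP pose, the force, the opening and the grip force at its end, in the units of the state.
- state(): the state, without advancing time (a new reading comes with each control period).
- capture(name): name is "scene" or "top" or "wrist"; returns (picture, depth): 420x560x3 uint8, blue, green, red; 420x560 float32, m along the optical axis (not along the pixel's ray), 0 where there is no reading.
- calibration(name): a dict with "intrinsics" (3x3 intrinsics, pixels), "D" ([k1, k2, p1, p2, k3] as OpenCV has them; the pictures are not rectified), "R" (3x3) and "t" (3): a world point X has camera coordinates R X + t; the wrist camera has in their place "mount" (4x4, takes a point from camera to tool coordinates, whose origin is the TCP and whose axes are the flange's). Camera axes: x right, y down, z forward; pixel columns grow to the right and rows downward; lengths in m; the calibration is good to about 2 mm. A picture is of the moment at which its call begins: read the wrist's pose just before it. calibration takes no time and is no camera call.
- close_job(): hands the job in; it is judged then, once.
The state is a dict: "time": time; "joint_pos": joint angles; "dq": joint speeds; "joint_efforts": joint torques, N m; "tcp_pos": TCP position; "orientation": TCP orientation; "ft_force": force on the tool from outside, world axes, zero at the start; "moment": the same for the moment, N m; "grip_width": opening from 0.0 (shut) to 1.0 (fully open); "gripper_force": force on a finger pad.
Only numpy, scipy, OpenCV 4.12 (cv2) and the standard library are available. Lean on these libraries where they do the work, as an engineer would, in place of code of your own. Each camera call takes 0.05 s, during which the arm holds its last target. There are 200 camera calls.

TASK

The micromotor control unit is switched off. With a fingertip, gently push its speed dial round clockwise until the white index line meets the one long scale line, then press the power rocker fully over to on. Grip, pinch or lift nothing, and leave the dial on its line, the small reversing toggle as it is, and the handpiece and the other things lying about undisturbed.

Things in the scene. Friction and masses are not known exactly. Their poses are not given: they have to be found in the camera images.
- micromotor: desktop micromotor control unit: white box 160 x 190 x 70 mm (x, y, z), fixed to the table. Origin under its centre, on the table; x points away from its front (which looks to the robot), y to its left. On its flat top, 70 mm up: black speed dial left of centre, black power rocker front right, small steel toggle behind the rocker, the handpiece in a rest along the rear edge.
- dial_centre (a point): on the dial's upright axis, top of its finger bar, 95 mm above the table; 15 mm before and 35 mm left of the unit's centre. Black round skirt 60 mm across, top 77 mm above the table; across it a finger bar 50 mm long, 12 mm wide, 18 mm tall. A white index line runs along one half of the bar's top, down that end and over the skirt to its rim. Nothing stands within 52 mm of the axis.
- dial_index (a point): outer end of the white index line, on the rim of the skirt, 29.5 mm from the dial's axis, 77 mm above the table; turns with the dial. The bar points from the axis towards this point.
- long_line (a point): inner end of the one long scale line (19 x 3 mm, dark print on the unit's top), 33 mm from the dial's axis. The scale has 11 lines 27 degrees apart, from front left clockwise round to front right; the others are 8 x 1.6 mm. The long one is the seventh, on the far side and a little right, as seen from the front.
- speed_dial (a joint): angle of the dial (rad): 0 at the stop on the first scale line, growing clockwise seen from above, to 4.71 at the stop on the last line; 2.827 has the index on the long line. No detents; stiff (0.03 N m of friction, 1.5 to 2 N on the outer half of its bar), so it stays where it is left. Starts between 0.3 and 1.5.
- rocker_press (a point): where to press: top of the raised end of the power rocker, 15 mm from its pivot, on the front side. Black rocker 40 mm long (along the unit's x), 24 mm wide, its middle 35 mm before and 60 mm right of the unit's centre. Off: front end up, this point 87 mm above the table; fully on it has gone down by 6 mm.
- power_rocker (a joint): angle of the power rocker (rad): 0 off (near end up), 0.4 fully on (near end down, at its stop). About 2 N on the press point moves it; it stays where it is left, even half way.
- reverse_toggle (a joint): angle of the small steel reversing toggle (rad), a 16 mm tall lever leaning to the front; reads 0 and must stay so; it flips over at a light touch.
- toggle_tip (a point): tip of the reversing toggle, 56 mm behind the middle of the power rocker, 14 mm above the unit's top.
- handpiece: loose steel straight handpiece, 20 mm in diameter, 160 mm long with its bur, lying along the unit's y in the rest on the unit's rear edge, 77 mm behind the dial's axis, its top 24 mm above the unit's top. Origin on its underside, half-way along its grip.
- bur_box: loose dark red bur box 46 x 62 mm, its open lid standing 58 mm high, on the table right of the unit. Origin under its centre.
- plaster_model: loose cream plaster jaw model, an arch 58 x 70 x 30 mm, on the table left of the unit. Origin underneath.
- impression: loose lilac silicone impression, an arch 58 x 72 x 16 mm, on the table behind the unit. Origin underneath.
- paper_cup: loose empty paper cup, 78 mm across the rim, 92 mm high, standing behind the unit at one of its rear corners. Origin under its centre.
- spray_can: loose metal spray can, 65 mm across, 165 mm high, standing behind the unit at the other rear corner. Origin under its centre.
- wax_knife: loose steel wax knife, 158 mm long, 10 mm thick, lying on the table in front of the unit. Origin underneath.

How it is judged:
By the outcome, as a careful person would: the job done as asked, in the order asked, and still so for the second after the job is handed in, with the robot touching nothing.
It also fails if it takes over 58 s, if anything falls off the work surface, if the arm or the gripper's body presses on something with over 40 N, if the wrist force passes 120 N, or if a joint passes its speed limit or range.

## Working session

There is one attempt and no reset: what is moved stays moved. The work goes in short steps, Python scripts to look and compute and a tool call to move; the robot and the scene stay as the last step left them, time stands still between calls to the robot, and variables do not carry over. Pictures are saved under pics/ and viewed, at most 13 in all, crops included, and the job is handed in when it is done.

Besides the shell and the picture viewer there is one more tool, called after ">>>" in YAML: its name, and indented under it one key for each argument. drive_tool: Moves the arm, as the interface text tells. Its arguments: {"type":"object","properties":{"increments":{"type":"array"}},"required":["increments"]}

```bash
mkdir -p pics; ls
python3 - <<'E'
from plant import *
import cv2,numpy as np
s=state();print(s)
for n in("top","scene"):
    p,d=capture(n);cv2.imwrite(f"pics/{n}1.png",p);np.save(f"pics/{n}1.npy",d)
    c=calibration(n);print(n,c)
print(calibration("wrist"))
E
```

```text
pics
{'time': 0.0, 'joint_pos': array([-1.29697939,  0.39922949,  0.04505806,  1.53788538, -0.01868336,
        1.20690506, -0.05069341]), 'dq': array([-1.53405167e-03, -5.31890046e-04, -3.31586115e-04,  4.81805991e-05,
        9.45716566e-04, -4.09117347e-04,  3.26856198e-04]), 'joint_efforts': array([-1.67719986e-04, -4.75114775e+01,  1.36470940e+00, -2.54224133e+01,
        1.15842014e-02,  9.19350103e-03,  3.45737348e-06]), 'tcp_pos': array([0.23652201, 0.60475267, 0.23023735]), 'orientation': array([-0.58203708, -3.08699136,  0.00313364]), 'ft_force': array([0.38848802, 0.00884452, 0.28127436]), 'moment': array([-0.01052913,  0.03628436,  0.05297855]), 'gripper_force': 0.0, 'grip_width': 0.9967738400958894}
top {'intrinsics': array([[462.90495269,   0.        , 284.79225596],
       [  0.        , 462.90495269, 213.76783105],
       [  0.        ,   0.        ,   1.        ]]), 'D': array([0.0433517, 0.       , 0.       , 0.       , 0.       ]), 'R': array([[-0.01380221, -0.99990104,  0.00272338],
       [-0.97813825,  0.01293651, -0.20755293],
       [ 0.20749715, -0.00552853, 
[... 424 characters left out ...]
     [-0.4614136 , -0.18732883, -0.86718245]]), 't': array([ 0.17403464, -0.46846119,  1.18543059])}
{'intrinsics': array([[349.77055227,   0.        , 282.78353498],
       [  0.        , 349.77055227, 210.11715701],
       [  0.        ,   0.        ,   1.        ]]), 'D': array([-0.00135034,  0.        ,  0.        ,  0.        ,  0.        ]), 'mount': array([[-3.99767657e-04, -9.60536059e-01, -2.78155208e-01,
         6.93582563e-02],
       [ 9.99999501e-01, -6.38504081e-04,  7.67696343e-04,
        -4.93195479e-04],
       [-9.15003256e-04, -2.78154763e-01,  9.60535835e-01,
        -1.42930543e-01],
       [ 0.00000000e+00,  0.00000000e+00,  0.00000000e+00,
         1.00000000e+00]])}
```

View pics/top1.png

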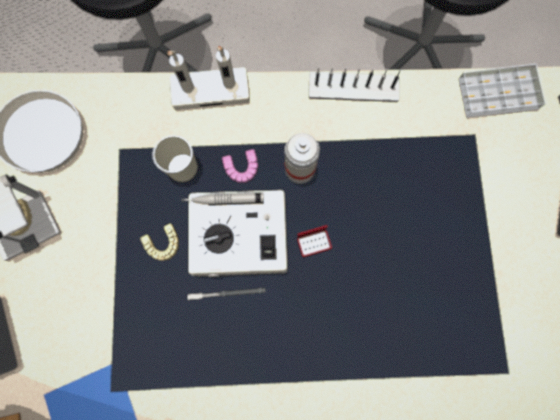

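View pics/scene1.png

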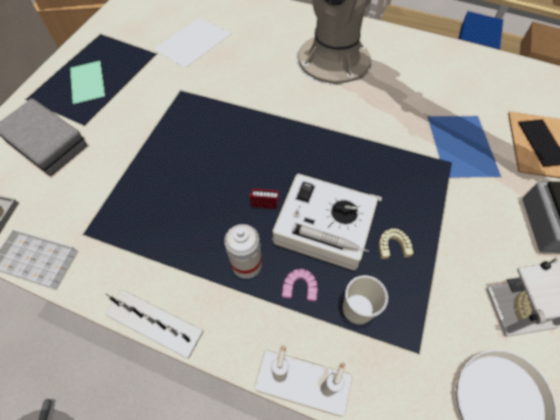

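The top view shows the unit near (237,233), with the dial at (219,238), its index pointing left and slightly forward, and the rocker at (268,247). The toggle is at (267,217), the knife in front at row 294, and the cup and can behind.

```bash
cat > h.py <<'E'
from plant import *
import cv2,numpy as np
from scipy.spatial.transform import Rotation as Ro
def cam(n,s=None):
    c=calibration(n)
    if n!="wrist": return c["intrinsics"],c["D"],c["R"],c["t"]
    T=np.eye(4);T[:3,:3]=Ro.from_rotvec(s["orientation"]).as_matrix();T[:3,3]=s["tcp_pos"]
    M=np.linalg.inv(T@c["mount"]);return c["intrinsics"],c["D"],M[:3,:3],M[:3,3]
def unproj(C,uv,z):
    K,D,R,t=C
    n=cv2.undistortPoints(np.float64(uv).reshape(-1,1,2),K,D)[:,0]
    r=np.c_[n,np.ones(len(n))]@R; o=-R.T@t
    return o+r*((z-o[2])/r[:,2])[:,None]
def proj(C,X):
    K,D,R,t=C
    return cv2.projectPoints(np.float64(X).reshape(-1,3),cv2.Rodrigues(R)[0],t,K,D)[0][:,0]
def rectify(C,img,c,yaw,z,half=(.11,.12),ppm=2500):
    # top-down ortho image: up = unit x, left = unit y
    hx,hy=half;H=int(2*hx*ppm);W=int(2*hy*ppm)
    u,v=np.meshgrid(np.arange(W),np.arange(H));lx=hx-v/ppm;ly=hy-u/ppm
    X=np.stack([c[0]+lx*np.cos(yaw)-ly*np.sin(yaw),c[1]+lx*np.sin(yaw)+ly*np.cos(yaw),np.full(lx.shape,z)],-1)
    m=proj(C,X).reshape(H,W,2).astype(np.float32)
    return cv2.remap(img,m[...,0],m[...,1],cv2.INTER_CUBIC)
E
python3 - <<'E'
from h import *
C=cam("top");p=cv2.imread("pics/top1.png");d=np.load("pics/top1.npy")
K,D,R,t=C
v,u=np.mgrid[:420,:560]
n=cv2.undistortPoints(np.stack([u,v],-1).reshape(-1,1,2).astype(float),K,D)[:,0]
X=(np.c_[n,np.ones(len(n))]*d.reshape(-1,1)-t)@R
X=X.reshape(420,560,3)
m=((X[...,2]>.06)&(X[...,2]<.085)&(v>175)&(v<290)&(u>175)&(u<300)&(p.min(-1)>150)).astype(np.uint8)
m=cv2.morphologyEx(m,cv2.MORPH_OPEN,np.ones((3,3)))
k,l,st,_=cv2.connectedComponentsWithStats(m);i=1+np.argmax(st[1:,4])
pts=np.argwhere(l==i)[:,::-1]
h=cv2.convexHull(pts.astype(np.float32))[:,0]
W=unproj(C,h,.07)[:,:2]
print(cv2.minAreaRect((W*1000).astype(np.float32)),np.median(X[l==i][:,2]))
c=unproj(C,[[219,238],[204,241],[268,247],[267,217]],.08);print(c)
E
```

```text
((569.7496337890625, 150.84121704101562), (158.6846923828125, 186.94349670410156), 1.7099355459213257) 0.06912411953706624
[[0.55473512 0.18444993 0.08      ]
 [0.54931201 0.21310781 0.08      ]
 [0.53597657 0.09026713 0.08      ]
 [0.59477367 0.09185089 0.08      ]]
```

The unit's centre is at (0.570, 0.151) with yaw about 1.7°. The dial is near (0.554, 0.185) with its index at about 100° world, against a target of about −25°. I'll move the shut fingers behind the dial so the wrist camera looks straight down on it.

>>> drive_tool:
  increments:
    - [39, -42, 0, 0, 0, 3.2, -1]
    - [78, -84, 0, 0, 0, 6.4, -1]
    - [117, -126, 0, 0, 0, 9.6, -1]
    - [156, -168, 0, 0, 0, 12.8, -1]
    - [195, -210, 0, 0, 0, 16, -1]
    - [234, -252, 0, 0, 0, 19.2, -1]
    - [273, -294, 0, 0, 0, 22.4, -1]
    - [312, -336, 0, 0, 0, 25.6, -1]
    - [351, -378, 0, 0, 0, 28.8, -1]
    - [390, -420, 0, 0, 0, 32, -1]

```text
time: 1.35
tcp_pos: [0.6275, 0.1841, 0.2309]
orientation: [0.295, -3.127, -0.0]
ft_force: [0.1, 1.1, 0.5]
grip_width: 0.002
gripper_force: 0.0
```

```bash
cat > look.py <<'E'
from h import *
import sys
s=state();p,d=capture("wrist")
C=cam("wrist",s);n=sys.argv[1]
np.savez(f"pics/{n}.npz",p=p,d=d,K=C[0],D=C[1],R=C[2],t=C[3])
print(s["time"],s["tcp_pos"],s["orientation"],s["ft_force"],s["grip_width"],s["dq"].max())
a=rectify(C,p,(.570,.151),np.radians(1.7),.07)
cv2.imwrite(f"pics/{n}.png",a)
E
python3 look.py w1
```

```text
1.35 [0.62749712 0.18406688 0.23089138] [ 2.94707609e-01 -3.12702940e+00 -3.14881509e-04] [0.11975441 1.05932284 0.52134634] 0.0016893716961805022 1.1586434439335986
```

View pics/w1.png

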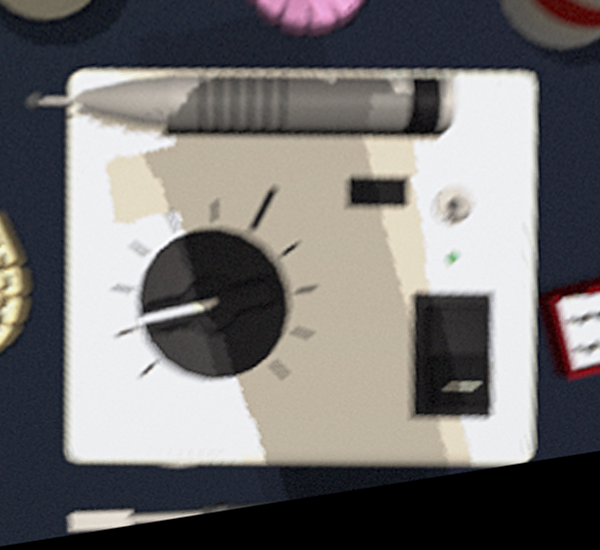

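The wrist view shows the dial at (214,304), its index line running to the rim near (142,319), which is about 102° local. The long line is at (264,208), about −27°, and the rocker is at (452,355) with its front end up. The arm was still settling, so I'll measure the box once more, standing still.

Run:
```python
from h import *
for i in range(3): capture("wrist")
s=state();p,d=capture("wrist");C=cam("wrist",s);print(s["time"],s["tcp_pos"],abs(s["dq"]).max(),s["ft_force"])
a=rectify(C,p,(.570,.151),np.radians(1.7),.07)
np.savez("pics/w2.npz",a=a)
m=(a.min(-1)>110).astype(np.uint8)
m=cv2.morphologyEx(m,cv2.MORPH_OPEN,np.ones((25,25)))
k,l,st,_=cv2.connectedComponentsWithStats(m);i=1+np.argmax(st[1:,4])
r=cv2.minAreaRect(np.argwhere(l==i)[:,::-1].astype(np.float32));print(r, st[i])
(u,v)=r[0];lx,ly=.11-v/2500,.12-u/2500
print("centre local",lx,ly)
# dial circle
b=((a.max(-1)<75)).astype(np.uint8);b[:,:120]=0;b[:,310:]=0;b[:200]=0;b[410:]=0
b=cv2.morphologyEx(b,cv2.MORPH_CLOSE,np.ones((21,21)));b=cv2.morphologyEx(b,cv2.MORPH_OPEN,np.ones((21,21)))
c,_=cv2.findContours(b,0,2);c=max(c,key=cv2.contourArea);print("skirt",cv2.fitEllipse(c))
```

```text
1.55 [0.62700691 0.18369461 0.23054782] 0.050545260462869335 [-0.40122027  0.46006015 -0.28629346]
((297.0, 271.5), (391.0, 468.0), 90.0) [    63     76    469    392 126826]
centre local 0.0013999999999999985 0.0011999999999999927
skirt ((209.17295837402344, 305.8689270019531), (151.0443572998047, 151.56410217285156), 171.6256866455078)
```

Unit centre is (0.571, 0.152), and the dial axis is (0.5555, 0.1867), which agrees with the drawing. I'll bring the shut fingertip down in front of the bar's index half at z 83 mm, leaving a gap of about 11 mm.

>>> drive_tool:
  increments:
    - [-40, 7, 0, 0, 0, 1, -1]
    - [-80, 13, -10, 0, 0, 2, -1]
    - [-103, 17, -30, 0, 0, 2.7, -1]
    - [-103, 17, -60, 0, 0, 2.7, -1]
    - [-103, 17, -90, 0, 0, 2.7, -1]
    - [-103, 17, -110, 0, 0, 2.7, -1]
    - [-103, 17, -130, 0, 0, 2.7, -1]
    - [-103, 17, -140, 0, 0, 2.7, -1]
    - [-103, 17, -147, 0, 0, 2.7, -1]
    - [-103, 17, -147, 0, 0, 2.7, -1]

```text
time: 2.85
tcp_pos: [0.5234, 0.2029, 0.0843]
orientation: [0.366, -3.12, -0.0]
ft_force: [0.3, -0.7, -0.0]
grip_width: -0.003
gripper_force: 0.0
```

Run:
```python
from plant import *
s=state();print(s['tcp_pos'],s['orientation'],s['ft_force'])
import numpy as np
Dc=np.array([555.5,186.7])
def P(f,r,o):
    f=np.radians(f);return Dc+r*np.array([np.cos(f),np.sin(f)])+o*np.array([-np.sin(f),np.cos(f)])
P0=np.array([523.5,201.8])
print("approach",P(103.5,22,18)-P0)
for f in list(range(100,-26,-5))+[-20,-22,-24]:
    print(f, np.round(P(f,22,17)-P0,1), round(f-103.5,1))
```

```text
[0.52342304 0.20285072 0.08432289] [ 3.66213246e-01 -3.11988828e+00 -3.21864462e-04] [ 0.28330491 -0.65894607 -0.01106288]
approach [9.36154343 2.0901217 ]
100 [11.4  3.6] -3.5
95 [13.1  5.3] -8.5
90 [15.   6.9] -13.5
85 [17.   8.3] -18.5
80 [19.1  9.5] -23.5
75 [21.3 10.6] -28.5
70 [23.5 11.4] -33.5
65 [25.9 12. ] -38.5
60 [28.3 12.5] -43.5
55 [30.7 12.7] -48.5
50 [33.1 12.7] -53.5
45 [35.5 12.5] -58.5
40 [37.9 12.1] -63.5
35 [40.3 11.4] -68.5
30 [42.6 10.6] -73.5
25 [44.8  9.6] -78.5
20 [46.9  8.4] -83.5
15 [48.9  7. ] -88.5
10 [50.7  5.5] -93.5
5 [52.4  3.8] -98.5
0 [54.   1.9] -103.5
-5 [55.4 -0.1] -108.5
-10 [56.6 -2.2] -113.5
-15 [57.7 -4.4] -118.5
-20 [58.5 -6.6] -123.5
-25 [59.1 -9. ] -128.5
-20 [58.5 -6.6] -123.5
-22 [58.8 -7.6] -125.5
-24 [59.  -8.5] -127.5
```

>>> drive_tool:
  increments:
    - [5, 1.5, 0, 0, 0, 0, -1]
    - [9.5, 2, 0, 0, 0, 0, -1]
    - [11.4, 3.6, 0, 0, 0, -3.5, -1]
    - [13.1, 5.3, 0, 0, 0, -8.5, -1]
    - [15, 6.9, 0, 0, 0, -13.5, -1]
    - [17, 8.3, 0, 0, 0, -18.5, -1]
    - [19.1, 9.5, 0, 0, 0, -23.5, -1]
    - [21.3, 10.6, 0, 0, 0, -28.5, -1]
    - [23.5, 11.4, 0, 0, 0, -33.5, -1]
    - [25.9, 12, 0, 0, 0, -38.5, -1]

```text
time: 4.1
tcp_pos: [0.5494, 0.2144, 0.0845]
orientation: [-0.688, -3.064, 0.0]
ft_force: [-0.7, -0.1, 1.3]
grip_width: -0.003
gripper_force: 0.7
```

```bash
python3 look.py w3
```

```text
4.1 [0.5494163  0.21441121 0.08451628] [-6.88479758e-01 -3.06407805e+00  2.86822043e-04] [-0.66657173 -0.06600611  1.27113152] -0.0028441693075176642 0.15979507944111945
```

View pics/w3.png

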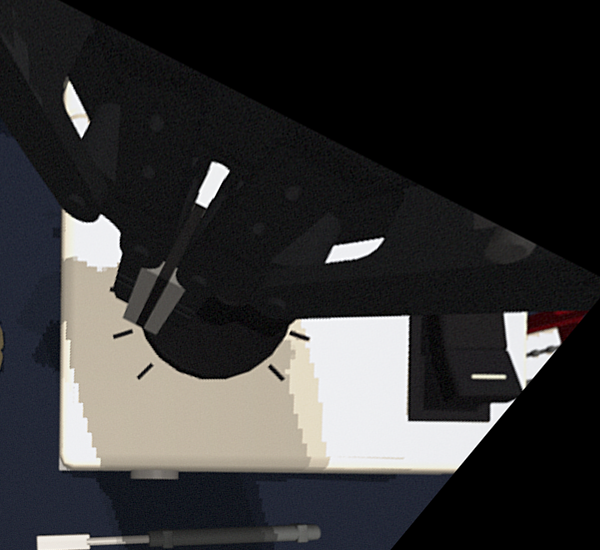

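The fingertips at (155,300) now cover the index half, and the old index place is empty, so the dial is turning with small forces. I'll carry on round the arc.

>>> drive_tool:
  increments:
    - [2.4, 0.5, 0, 0, 0, -5, -1]
    - [4.8, 0.7, 0, 0, 0, -10, -1]
    - [7.2, 0.7, 0, 0, 0, -15, -1]
    - [9.6, 0.5, 0, 0, 0, -20, -1]
    - [12, 0.1, 0, 0, 0, -25, -1]
    - [14.4, -0.6, 0, 0, 0, -30, -1]
    - [16.7, -1.4, 0, 0, 0, -35, -1]
    - [18.9, -2.4, 0, 0, 0, -40, -1]
    - [21, -3.6, 0, 0, 0, -45, -1]
    - [23, -5, 0, 0, 0, -50, -1]

```text
time: 5.4
tcp_pos: [0.5724, 0.2101, 0.0844]
orientation: [-1.917, -2.488, -0.0]
ft_force: [-0.2, 1.9, -0.4]
grip_width: -0.004
gripper_force: 0.6
```

Run:
```python
from h import *
p,d=capture("top")
a=rectify(cam("top"),p,(.5555,.1867),np.radians(1.7),.085,(.05,.06),5000)
b=rectify(cam("scene"),capture("scene")[0],(.5555,.1867),np.radians(1.7),.085,(.05,.06),5000)
cv2.imwrite("pics/t2.png",cv2.resize(np.hstack([a,b]),(800,333)))
```

```text
(no output)
```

View pics/t2.png

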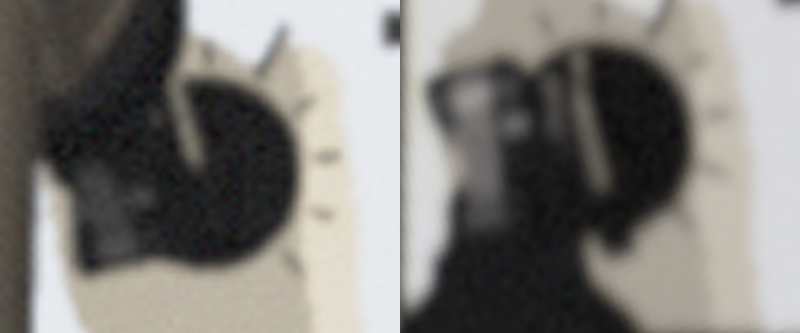

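Both views show the index line pointing about 14° left of straight back (left crop (200,165)→(175,85)), as commanded. The long line is at (270,50). I'll advance to just short of it.

>>> drive_tool:
  increments:
    - [1.8, -1.5, 0, 0, 0, -5, -1]
    - [3.5, -3.2, 0, 0, 0, -10, -1]
    - [5.1, -5.1, 0, 0, 0, -15, -1]
    - [6.5, -7.1, 0, 0, 0, -20, -1]
    - [7.7, -9.2, 0, 0, 0, -25, -1]
    - [8.8, -11.4, 0, 0, 0, -30, -1]
    - [9.3, -12.8, 0, 0, 0, -33, -1]
    - [9.3, -12.8, 0, 0, 0, -33, -1]
    - [9.3, -12.8, 0, 0, 0, -33, -1]
    - [9.3, -12.8, 0, 0, 0, -33, -1]

```text
time: 6.75
tcp_pos: [0.5822, 0.1969, 0.0844]
orientation: [2.543, 1.845, 0.001]
ft_force: [0.7, 2.0, -0.5]
grip_width: -0.002
gripper_force: 0.6
```

```bash
cat > t.py <<'E'
from h import *
import sys
o=[]
for n in("top","scene"):
    a=rectify(cam(n),capture(n)[0],(.5555,.1867),np.radians(1.7),.077,(.06,.06),5000)
    o.append(a)
cv2.imwrite(f"pics/{sys.argv[1]}.png",cv2.resize(np.hstack(o),(800,400)))
s=state();print(s["tcp_pos"],s["ft_force"])
E
python3 t.py t3
```

```text
[0.58215091 0.19670133 0.08444297] [ 0.6875668   1.3527865  -0.21320902]
```

View pics/t3.png

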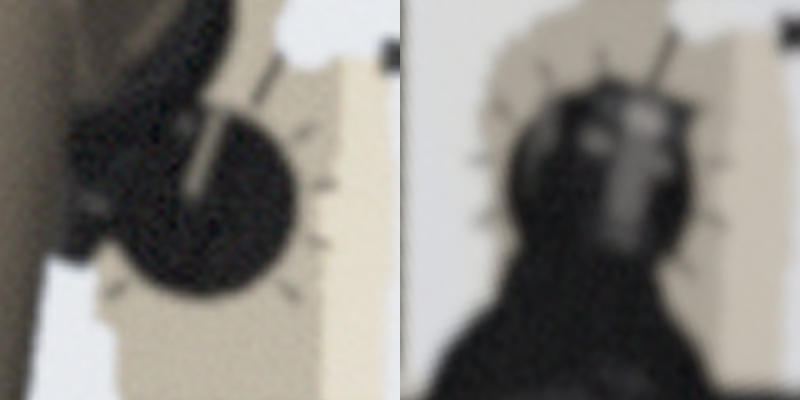

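The top crop shows the bar's index at about −18 to −20° (bar top (192,195)→(219,112)), with the long line at −27° still ahead. I'll push about 5° more, then back off and rise for a wrist close-up.

>>> drive_tool:
  increments:
    - [0.3, -1, 0, 0, 0, -2, -1]
    - [0.6, -1.8, 0, 0, 0, -4, -1]
    - [0.8, -2.5, 0, 0, 0, -5.5, -1]
    - [0.8, -2.5, 0, 0, 0, -5.5, -1]
    - [3, 3, 0, 0, 0, -5.5, -1]
    - [7, 11, 0, 0, 0, -5.5, -1]
    - [7, 11, 0, 0, 0, -5.5, -1]
    - [7, 11, 40, 0, 0, -5.5, -1]
    - [7, 11, 90, 0, 0, -5.5, -1]
    - [7, 11, 125, 0, 0, -5.5, -1]

```text
time: 8.1
tcp_pos: [0.5895, 0.2073, 0.2116]
orientation: [2.629, 1.718, 0.003]
ft_force: [-0.8, 0.8, 0.5]
grip_width: -0.005
gripper_force: 0.0
```

>>> drive_tool:
  increments:
    - [-15, -20, 0, 0, 0, 0, -1]
    - [-30, -40, 0, 0, 0, 0, -1]
    - [-45, -60, 0, 0, 0, 0, -1]
    - [-60, -80, 0, 0, 0, 0, -1]
    - [-60, -80, 0, 0, 0, 0, -1]
    - [-60, -80, 0, 0, 0, 0, -1]
    - [-60, -80, 0, 0, 0, 0, -1]
    - [-60, -80, 0, 0, 0, 0, -1]
    - [-60, -80, 0, 0, 0, 0, -1]
    - [-60, -80, 0, 0, 0, 0, -1]

```text
time: 9.35
tcp_pos: [0.529, 0.1277, 0.2093]
orientation: [2.629, 1.719, -0.0]
ft_force: [1.1, -0.1, -0.8]
grip_width: -0.002
gripper_force: 0.0
```

```bash
cat > dial.py <<'E'
from h import *
import sys
s=state();p,d=capture("wrist");C=cam("wrist",s);print(s["time"],s["tcp_pos"],s["orientation"])
n=sys.argv[1]
np.savez(f"pics/{n}.npz",p=p,d=d,K=C[0],D=C[1],R=C[2],t=C[3])
a=rectify(C,p,(.5555,.1867),np.radians(1.7),.077,(.06,.06),5000)
cv2.imwrite(f"pics/{n}.png",a)
E
python3 dial.py w4
```

```text
9.35 [0.52896976 0.12767409 0.2092691 ] [ 2.62936069e+00  1.71893988e+00 -1.58939513e-04]
```

View pics/w4.png

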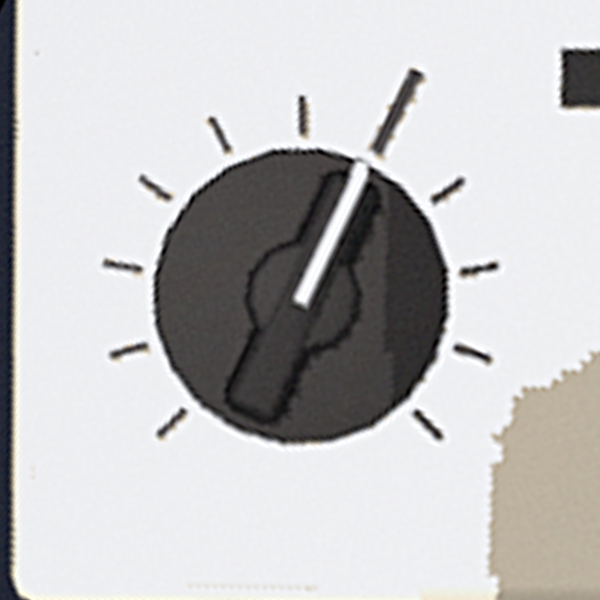

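The close-up shows the index line from (302,302) to (361,163) at about −24°, and the long line from (377,150) to (417,72) at about −27.5°. About 3 to 4° remain, so I'll fit it properly.

```bash
cat > fit.py <<'E'
from h import *
import sys
f=np.load(f"pics/{sys.argv[1]}.npz");C=(f["K"],f["D"],f["R"],f["t"]);p=f["p"]
def A(z): return rectify(C,p,(.5555,.1867),np.radians(1.7),z,(.06,.06),5000).max(-1).astype(int)
a=A(.077);g=np.mgrid[:600,:600];R=lambda c:np.hypot(g[1]-c[0],g[0]-c[1])
b=((a<110)&(R((300,300))<160)).astype(np.uint8);b=cv2.morphologyEx(b,cv2.MORPH_CLOSE,np.ones((25,25)));b=cv2.morphologyEx(b,cv2.MORPH_OPEN,np.ones((41,41)))
c,_=cv2.findContours(b,0,2);e=cv2.fitEllipse(max(c,key=cv2.contourArea));c7=e[0];print("skirt",e)
def ax(m):
    v,u=np.nonzero(m);x,y=np.cov(u,v)[0],0
    w,V=np.linalg.eigh(np.cov(u,v));d=V[:,1]; 
    if d[1]>0:d=-d
    return np.degrees(np.arctan2(d[0],-d[1])),(u.mean(),v.mean()),len(u)
w=(a>180)&(R(c7)<125);r=ax(w);print("index dir",r)
rim=(a>170)&(R(c7)<144)&(R(c7)>131)&(g[0]<c7[1]);v,u=np.nonzero(rim)
if len(u):print("rim ang",np.degrees(np.arctan2(u.mean()-c7[0],c7[1]-v.mean())),len(u))
a=A(.07);s=(300-(300-c7[0]),c7[1])
m=(a<130)&(R(s)>178)&(R(s)<270)&(g[0]<250)&(g[1]>320)&(g[1]<440);r=ax(m);print("long dir",r,"radial",np.degrees(np.arctan2(r[1][0]-s[0],s[1]-r[1][1])))
E
python3 fit.py w4
```

```text
skirt ((300.5692443847656, 295.73394775390625), (292.50701904296875, 293.0550231933594), 115.69267272949219)
index dir (np.float64(25.302843757414404), (np.float64(327.5082715345123), np.float64(242.69766115231033)), 1753)
rim ang 25.428321548061163 198
long dir (np.float64(27.279441498557865), (np.float64(401.9246575342466), np.float64(100.94031311154599)), 1022) radial 27.48895200355599
```

About 1.9° remain, and the commanded finger pose matched the dial angle exactly. I'll go back and push 1.8° past the last pose, then retreat.

>>> drive_tool:
  increments:
    - [20, 27, 0, 0, 0, 0, -1]
    - [40, 54, 0, 0, 0, 0, -1]
    - [60, 80, 0, 0, 0, 0, -1]
    - [60, 80, 0, 0, 0, 0, -1]
    - [60, 80, -40, 0, 0, -1.8, -1]
    - [60, 80, -80, 0, 0, -1.8, -1]
    - [60, 80, -105, 0, 0, -1.8, -1]
    - [60, 80, -120, 0, 0, -1.8, -1]
    - [60, 80, -125, 0, 0, -1.8, -1]
    - [60, 80, -125, 0, 0, -1.8, -1]

```text
time: 10.65
tcp_pos: [0.5893, 0.2075, 0.085]
orientation: [2.656, 1.677, 0.001]
ft_force: [0.1, -0.2, 0.6]
grip_width: -0.001
gripper_force: 0.0
```

>>> drive_tool:
  increments:
    - [-2, -5, 0, 0, 0, 0, -1]
    - [-4, -10, 0, 0, 0, 0, -1]
    - [-5.4, -12.6, 0, 0, 0, 0, -1]
    - [-5.8, -13.6, 0, 0, 0, 0, -1]
    - [-6, -14.4, 0, 0, 0, 0, -1]
    - [-6, -14.4, 0, 0, 0, 0, -1]
    - [-3, -7, 0, 0, 0, 0, -1]
    - [0, 0, 0, 0, 0, 0, -1]
    - [0, 0, 45, 0, 0, 0, -1]
    - [0, 0, 100, 0, 0, 0, -1]

```text
time: 11.9
tcp_pos: [0.588, 0.2081, 0.1841]
orientation: [2.655, 1.678, -0.005]
ft_force: [1.5, 1.2, 0.4]
grip_width: -0.005
gripper_force: 0.0
```

>>> drive_tool:
  increments:
    - [-15, -20, 10, 0, 0, 0, -1]
    - [-30, -40, 25, 0, 0, 0, -1]
    - [-45, -60, 25, 0, 0, 0, -1]
    - [-60, -80, 25, 0, 0, 0, -1]
    - [-60, -80, 25, 0, 0, 0, -1]
    - [-60, -80, 25, 0, 0, 0, -1]
    - [-60, -80, 25, 0, 0, 0, -1]
    - [-60, -80, 25, 0, 0, 0, -1]
    - [-60, -80, 25, 0, 0, 0, -1]
    - [-60, -80, 25, 0, 0, 0, -1]

```text
time: 13.15
tcp_pos: [0.529, 0.1277, 0.2093]
orientation: [2.656, 1.677, -0.0]
ft_force: [-0.0, -0.3, 0.2]
grip_width: -0.003
gripper_force: 0.0
```

```bash
python3 dial.py w5; python3 fit.py w5
python3 - <<'E'
import numpy as np
c=np.array([571.2,152]);y=np.radians(1.7);R=np.array([[np.cos(y),-np.sin(y)],[np.sin(y),np.cos(y)]])
print("mid",c+R@[-35,-60],"press",c+R@[-50,-60],"finger",c+R@[-59,-60])
E
```

```text
13.15 [0.52900298 0.12765588 0.20930142] [ 2.65599963e+00  1.67740184e+00 -6.95912623e-05]
skirt ((300.5462341308594, 295.4565734863281), (292.2646484375, 292.9783020019531), 92.79649353027344)
index dir (np.float64(25.130780821426743), (np.float64(327.57619816908993), np.float64(242.88799138395262)), 1857)
rim ang 25.537105712621223 193
long dir (np.float64(27.167667826985742), (np.float64(401.47414634146344), np.float64(100.98341463414634)), 1025) radial 27.42846372968083
mid [537.99537954  90.98808985] press [523.00198164  90.54309619] finger [514.0059429   90.27609999]
```

The dial did not move, so that push stopped just short of contact. I'll repeat it 1 mm deeper, which can turn the dial at most 2 to 3°.

>>> drive_tool:
  increments:
    - [20, 27, 0, 0, 0, 0, -1]
    - [40, 54, 0, 0, 0, 0, -1]
    - [60, 80, 0, 0, 0, 0, -1]
    - [60, 80, 0, 0, 0, 0, -1]
    - [60, 80, -40, 0, 0, 0, -1]
    - [60, 80, -80, 0, 0, 0, -1]
    - [60, 80, -105, 0, 0, 0, -1]
    - [60, 80, -120, 0, 0, 0, -1]
    - [60, 80, -125, 0, 0, 0, -1]
    - [60, 80, -125, 0, 0, 0, -1]

```text
time: 14.45
tcp_pos: [0.5894, 0.2074, 0.085]
orientation: [2.656, 1.677, 0.002]
ft_force: [0.5, -0.5, 1.2]
grip_width: -0.001
gripper_force: 0.0
```

>>> drive_tool:
  increments:
    - [-2, -5, 0, 0, 0, 0, -1]
    - [-4, -10, 0, 0, 0, 0, -1]
    - [-5.4, -12.6, 0, 0, 0, 0, -1]
    - [-5.8, -14, 0, 0, 0, 0, -1]
    - [-6.1, -14.7, 0, 0, 0, 0, -1]
    - [-6.4, -15.3, 0, 0, 0, 0, -1]
    - [-6.4, -15.3, 0, 0, 0, 0, -1]
    - [-6.4, -15.3, 0, 0, 0, 0, -1]
    - [-6.4, -15.3, 0, 0, 0, 0, -1]
    - [-6.4, -15.3, 0, 0, 0, 0, -1]

```text
time: 15.7
tcp_pos: [0.5829, 0.1924, 0.0845]
orientation: [2.656, 1.677, 0.001]
ft_force: [1.6, 2.6, 1.5]
grip_width: 0.001
gripper_force: 1.0
```

>>> drive_tool:
  increments:
    - [3, 7, 0, 0, 0, 0, -1]
    - [6.4, 15.3, 0, 0, 0, 0, -1]
    - [6.4, 15.3, 30, 0, 0, 0, -1]
    - [6.4, 15.3, 80, 0, 0, 0, -1]
    - [0, 5, 125, 0, 0, 0, -1]
    - [-20, -20, 125, 0, 0, 0, -1]
    - [-37, -43, 125, 0, 0, 0, -1]
    - [-53.6, -64.7, 125, 0, 0, 0, -1]
    - [-53.6, -64.7, 125, 0, 0, 0, -1]
    - [-53.6, -64.7, 125, 0, 0, 0, -1]

```text
time: 16.95
tcp_pos: [0.5292, 0.1288, 0.2093]
orientation: [-2.655, -1.679, -0.001]
ft_force: [0.4, 0.5, 0.2]
grip_width: 0.005
gripper_force: 0.0
```

```bash
python3 dial.py w6; python3 fit.py w6
```

```text
16.95 [0.52922132 0.12875472 0.20934295] [-2.65523887e+00 -1.67885349e+00 -6.48793426e-04]
skirt ((300.5354919433594, 295.4967956542969), (292.26788330078125, 292.90594482421875), 121.22915649414062)
index dir (np.float64(28.936798247608344), (np.float64(331.1453768038482), np.float64(245.0342063067878)), 1871)
rim ang 29.28316979418408 196
long dir (np.float64(27.720112618313767), (np.float64(401.97918731417246), np.float64(101.09910802775025)), 1009) radial 27.55717026819298
```

It moved 3.8° and is now about 1.7° past centre, still on the 3 mm line. I'll nudge it back a touch from the other side. From there the wrist camera can watch the index while the fingertip is in contact.

>>> drive_tool:
  increments:
    - [12, 10, 0, 0, 0, 0, -1]
    - [24, 20, 0, 0, 0, 0, -1]
    - [34, 29, 0, 0, 0, 0, -1]
    - [34, 29, -40, 0, 0, 0, -1]
    - [34, 29, -80, 0, 0, 0, -1]
    - [34, 29, -105, 0, 0, 0, -1]
    - [34, 29, -120, 0, 0, 0, -1]
    - [34, 29, -125, 0, 0, 0, -1]
    - [36, 32, -125, 0, 0, 0, -1]
    - [36, 32, -125, 0, 0, 0, -1]

```text
time: 18.25
tcp_pos: [0.566, 0.1603, 0.0854]
orientation: [2.655, 1.678, 0.004]
ft_force: [-0.8, -0.4, 0.1]
grip_width: -0.0
gripper_force: 0.0
```

```bash
python3 dial.py w7; python3 fit.py w7
```

```text
18.25 [0.56600836 0.16031762 0.08539687] [2.65547611 1.67804627 0.00366069]
skirt ((303.0400695800781, 294.4571838378906), (294.19097900390625, 305.763427734375), 91.5301742553711)
index dir (np.float64(nan), (np.float64(nan), np.float64(nan)), 0)
rim ang 41.77745821844688 20
long dir (np.float64(27.374749194211926), (np.float64(403.56280991735537), np.float64(100.7909090909091)), 1210) radial 27.43163010959342
  avg = a.mean(axis, **keepdims_kw)
  ret = um.true_divide(
fit.py:9: RuntimeWarning: Degrees of freedom <= 0 for slice
  v,u=np.nonzero(m);x,y=np.cov(u,v)[0],0
  c *= np.true_divide(1, fact)
  c *= np.true_divide(1, fact)
fit.py:10: RuntimeWarning: Degrees of freedom <= 0 for slice
  w,V=np.linalg.eigh(np.cov(u,v));d=V[:,1];
fit.py:12: RuntimeWarning: Mean of empty slice.
  return np.degrees(np.arctan2(d[0],-d[1])),(u.mean(),v.mean()),len(u)
  ret = ret.dtype.type(ret / rcount)
```

View pics/w7.png

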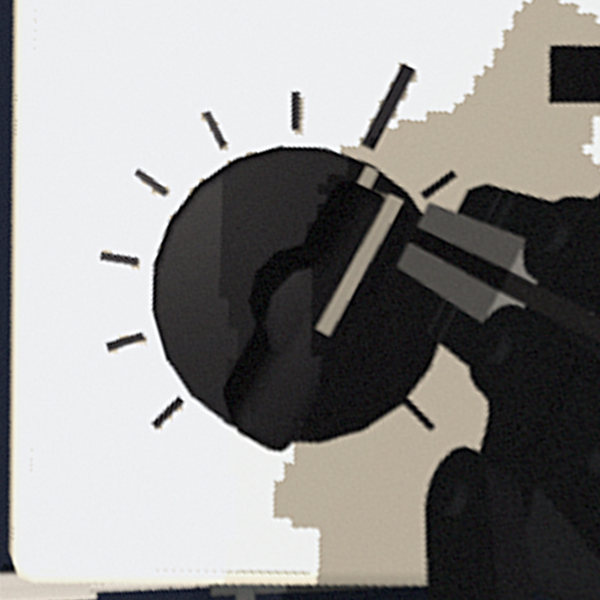

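The view shows the bar's index line from (325,333) to (395,197), in shadow and clear to see. The grey fingertips at (410,250) stand a few mm right of it. I'll track the bar-top line numerically while closing in.

```bash
cat > tr.py <<'E'
from h import *
s=state();p,d=capture("wrist");C=cam("wrist",s)
a=rectify(C,p,(.5564,.1868),np.radians(1.7),.095,(.04,.04),7500).max(-1).astype(np.uint8)
m=(a>95).astype(np.uint8);g=np.mgrid[:600,:600];m[np.hypot(g[1]-300,g[0]-300)>182]=0
k,l,st,ce=cv2.connectedComponentsWithStats(m)
for i in range(1,k):
    if st[i,4]>800:
        v,u=np.nonzero(l==i);r=cv2.fitLine(np.c_[u,v].astype(np.float32),2,0,.01,.01).ravel()
        print("ang",round(float(np.degrees(np.arctan(-r[0]/r[1]))),2),st[i],ce[i].round())
print(s["time"],s["tcp_pos"].round(4),s["ft_force"].round(2))
E
python3 tr.py
```

```text
ang 28.69 [ 292  138  109  178 4044] [345. 227.]
ang 27.72 [ 412  328   65   95 2776] [446. 376.]
ang 76.37 [ 177  407  252   76 5682] [340. 453.]
18.3 [0.5658 0.1601 0.0853] [-0.39  0.76 -0.59]
```

>>> drive_tool:
  increments:
    - [0.2, 0.4, 0, 0, 0, 0, -1]
    - [0.5, 0.9, 0, 0, 0, 0, -1]
    - [0.7, 1.3, 0, 0, 0, 0, -1]
    - [0.9, 1.8, 0, 0, 0, 0, -1]
    - [0.9, 1.8, 0, 0, 0, 0, -1]
    - [0.9, 1.8, 0, 0, 0, 0, -1]
    - [0.9, 1.8, 0, 0, 0, 0, -1]
    - [0.9, 1.8, 0, 0, 0, 0, -1]
    - [0.9, 1.8, 0, 0, 0, 0, -1]
    - [0.9, 1.8, 0, 0, 0, 0, -1]

```text
time: 19.6
tcp_pos: [0.5658, 0.1614, 0.0843]
orientation: [2.656, 1.677, 0.0]
ft_force: [0.8, -0.5, 0.7]
grip_width: -0.001
gripper_force: 0.0
```

```bash
python3 tr.py
```

```text
ang 28.75 [ 292  138  109  177 4051] [345. 227.]
ang 28.23 [ 410  331   65   93 2784] [444. 378.]
ang 74.94 [ 191  406  237   77 5800] [341. 453.]
19.6 [0.5658 0.1614 0.0843] [ 0.8  -0.53  0.73]
```

>>> drive_tool:
  increments:
    - [0.2, 0.4, 0, 0, 0, 0, -1]
    - [0.4, 0.7, 0, 0, 0, 0, -1]
    - [0.5, 1.0, 0, 0, 0, 0, -1]
    - [0.6, 1.2, 0, 0, 0, 0, -1]
    - [0.7, 1.3, 0, 0, 0, 0, -1]
    - [0.7, 1.3, 0, 0, 0, 0, -1]
    - [0.7, 1.3, 0, 0, 0, 0, -1]
    - [0.7, 1.3, 0, 0, 0, 0, -1]
    - [0.7, 1.3, 0, 0, 0, 0, -1]
    - [0.7, 1.3, 0, 0, 0, 0, -1]

```text
time: 20.9
tcp_pos: [0.5664, 0.1625, 0.0843]
orientation: [2.656, 1.677, -0.0]
ft_force: [-0.6, -0.3, 0.8]
grip_width: -0.001
gripper_force: 0.6
```

```bash
python3 tr.py
```

```text
ang 28.64 [ 291  138  110  178 4055] [345. 227.]
ang 28.45 [ 408  333   65   91 2852] [443. 379.]
ang 75.87 [ 175  405  253   78 5951] [340. 452.]
20.9 [0.5664 0.1625 0.0843] [-0.63 -0.33  0.78]
```

>>> drive_tool:
  increments:
    - [0.1, 0.2, 0, 0, 0, 0, -1]
    - [0.2, 0.4, 0, 0, 0, 0, -1]
    - [0.3, 0.5, 0, 0, 0, 0, -1]
    - [0.3, 0.6, 0, 0, 0, 0, -1]
    - [0.3, 0.6, 0, 0, 0, 0, -1]
    - [0.3, 0.6, 0, 0, 0, 0, -1]
    - [0.3, 0.6, 0, 0, 0, 0, -1]
    - [0.3, 0.6, 0, 0, 0, 0, -1]
    - [0.3, 0.6, 0, 0, 0, 0, -1]
    - [0.3, 0.6, 0, 0, 0, 0, -1]

```text
time: 22.2
tcp_pos: [0.5669, 0.1632, 0.0844]
orientation: [2.656, 1.677, 0.0]
ft_force: [0.5, -2.2, -0.3]
grip_width: -0.001
gripper_force: 1.0
```

```bash
python3 tr.py
```

```text
ang 26.97 [ 290  135  106  181 4062] [342. 225.]
ang 26.7 [ 409  332   62   92 2846] [442. 379.]
ang 75.64 [ 177  405  251   78 5944] [342. 452.]
22.2 [0.5669 0.1632 0.0844] [ 0.5  -2.15 -0.28]
```

The index is now centred on the line (about 27.0° against 27.2°). I'll withdraw, rise, turn the tool square to the rocker and go above the rocker's front end.

>>> drive_tool:
  increments:
    - [-2, -3.5, 0, 0, 0, 0, -1]
    - [-4, -8, 0, 0, 0, 0, -1]
    - [-4, -8, 25, 0, 0, 0, -1]
    - [-4, -8, 60, 0, 0, -8, -1]
    - [-12, -18, 60, 0, 0, -17, -1]
    - [-20, -30, 60, 0, 0, -26, -1]
    - [-30, -42, 60, 0, 0, -35, -1]
    - [-40, -54, 60, 0, 0, -44, -1]
    - [-48, -64, 60, 0, 0, -53.5, -1]
    - [-52.6, -72.4, 60, 0, 0, -63, -1]

```text
time: 23.5
tcp_pos: [0.5137, 0.0908, 0.1444]
orientation: [-3.14, -0.034, 0.0]
ft_force: [0.1, -0.2, 0.8]
grip_width: 0.001
gripper_force: 0.0
```

>>> drive_tool:
  increments:
    - [0, 0, 0, 0, 0, 0, -1]
    - [0, 0, 0, 0, 0, 0, -1]
    - [0, 0, -15, 0, 0, 0, -1]
    - [0, 0, -30, 0, 0, 0, -1]
    - [0, 0, -40, 0, 0, 0, -1]
    - [0, 0, -46, 0, 0, 0, -1]
    - [0, 0, -49, 0, 0, 0, -1]
    - [0, 0, -49, 0, 0, 0, -1]
    - [0, 0, -49, 0, 0, 0, -1]
    - [0, 0, -49, 0, 0, 0, -1]

```text
time: 24.75
tcp_pos: [0.5144, 0.091, 0.0956]
orientation: [-3.141, -0.043, -0.001]
ft_force: [-0.3, -0.3, 0.5]
grip_width: -0.005
gripper_force: 0.0
```

Run:
```python
from h import *
s=state();print(s["time"],s["tcp_pos"],s["orientation"],s["ft_force"])
o=[]
p,d=capture("wrist")
o.append(rectify(cam("wrist",s),p,(.56,.14),np.radians(1.7),.08,(.08,.08),2500))
o.append(rectify(cam("scene"),capture("scene")[0],(.56,.14),np.radians(1.7),.08,(.08,.08),2500))
cv2.imwrite("pics/r1.png",np.hstack(o))
```

```text
24.75 [0.51444942 0.09101127 0.09564316] [-3.14110841e+00 -4.25496100e-02 -8.99227751e-04] [-0.33373775 -0.27198201  0.50660046]
```

View pics/r1.png

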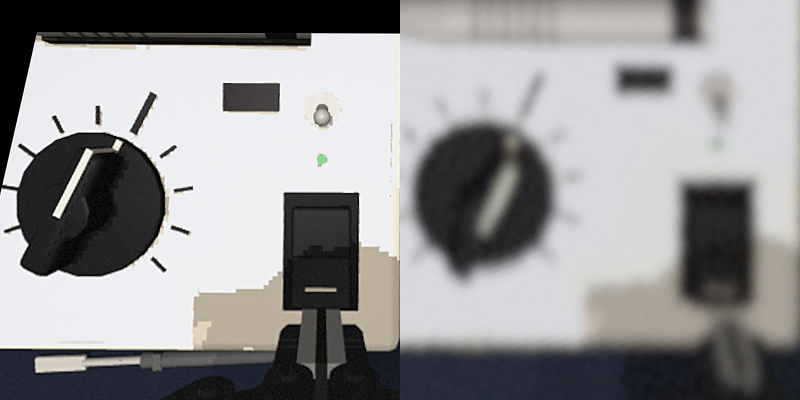

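The wrist view shows the fingertips at (322,310), over the rocker's front end and aligned with it. The dial index is on the long line and the toggle at (321,112) is untouched. Now I'll press straight down.

>>> drive_tool:
  increments:
    - [0, 0, -3, 0, 0, 0, -1]
    - [0, 0, -6, 0, 0, 0, -1]
    - [0, 0, -8, 0, 0, 0, -1]
    - [0, 0, -9.5, 0, 0, 0, -1]
    - [0, 0, -11, 0, 0, 0, -1]
    - [0, 0, -12, 0, 0, 0, -1]
    - [0, 0, -13, 0, 0, 0, -1]
    - [0, 0, -13, 0, 0, 0, -1]
    - [0, 0, -13, 0, 0, 0, -1]
    - [0, 0, -13, 0, 0, 0, -1]

```text
time: 26.1
tcp_pos: [0.5146, 0.0909, 0.0824]
orientation: [3.141, 0.042, 0.001]
ft_force: [0.8, 0.6, 0.2]
grip_width: 0.001
gripper_force: 0.0
```

>>> drive_tool:
  increments:
    - [0, 0, -0.5, 0, 0, 0, -1]
    - [0, 0, -1, 0, 0, 0, -1]
    - [0, 0, -1.5, 0, 0, 0, -1]
    - [0, 0, -2, 0, 0, 0, -1]
    - [0, 0, -2, 0, 0, 0, -1]
    - [0, 0, -2, 0, 0, 0, -1]
    - [0, 0, -2, 0, 0, 0, -1]
    - [0, 0, -2, 0, 0, 0, -1]
    - [0, 0, -2, 0, 0, 0, -1]
    - [0, 0, -2, 0, 0, 0, -1]

```text
time: 27.35
tcp_pos: [0.5142, 0.0909, 0.0803]
orientation: [3.141, 0.042, -0.0]
ft_force: [-0.8, 1.1, 0.7]
grip_width: 0.001
gripper_force: 0.7
```

>>> drive_tool:
  increments:
    - [0, 0, -0.3, 0, 0, 0, -1]
    - [0, 0, -0.6, 0, 0, 0, -1]
    - [0, 0, -0.9, 0, 0, 0, -1]
    - [0, 0, -1.2, 0, 0, 0, -1]
    - [0, 0, -1.5, 0, 0, 0, -1]
    - [0, 0, -1.5, 0, 0, 0, -1]
    - [0, 0, -1.5, 0, 0, 0, -1]
    - [0, 0, -1.5, 0, 0, 0, -1]
    - [0, 0, -1.5, 0, 0, 0, -1]
    - [0, 0, -1.5, 0, 0, 0, -1]

```text
time: 28.6
tcp_pos: [0.5142, 0.0909, 0.0795]
orientation: [-3.141, -0.042, 0.001]
ft_force: [-3.8, 0.6, 8.6]
grip_width: 0.001
gripper_force: 4.5
```

Run:
```python
from h import *
s=state();print(s["time"],s["tcp_pos"],s["ft_force"],s["moment"])
p,d=capture("wrist")
cv2.imwrite("pics/r2.png",rectify(cam("wrist",s),p,(.535,.10),np.radians(1.7),.08,(.06,.06),5000))
```

```text
28.6 [0.51417584 0.09090437 0.07948074] [-3.77445638  0.60820549  8.5795959 ] [0.08246225 0.649513   0.05868539]
```

View pics/r2.png

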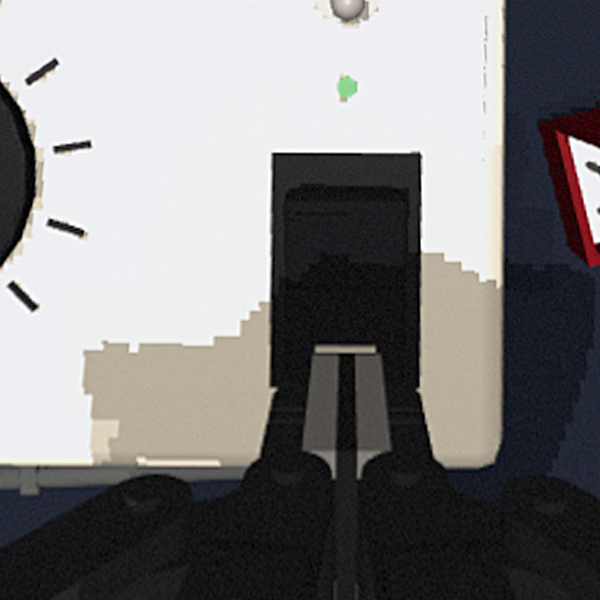

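A force of 8.6 N upward with a forward component says the rocker is on its stop, tilted to the front. I'll press slightly more to be sure, then lift straight off and rise clear.

>>> drive_tool:
  increments:
    - [0, 0, -0.4, 0, 0, 0, -1]
    - [0, 0, -0.7, 0, 0, 0, -1]
    - [0, 0, -0.7, 0, 0, 0, -1]
    - [0, 0, -0.7, 0, 0, 0, -1]
    - [0, 0, 5, 0, 0, 0, -1]
    - [0, 0, 20, 0, 0, 0, -1]
    - [0, 0, 50, 0, 0, 0, -1]
    - [-10, 0, 90, 0, 0, 0, -1]
    - [-30, 0, 130, 0, 0, 0, -1]
    - [-50, 0, 140, 0, 0, 0, -1]

```text
time: 29.9
tcp_pos: [0.4656, 0.0904, 0.2213]
orientation: [-3.14, -0.041, -0.006]
ft_force: [-0.2, 0.4, 0.0]
grip_width: -0.003
gripper_force: 0.0
```

>>> drive_tool:
  increments:
    - [0, 0, 0, 0, 0, 0, -1]
    - [0, 0, 0, 0, 0, 0, -1]
    - [0, 0, 0, 0, 0, 0, -1]
    - [0, 0, 0, 0, 0, 0, -1]
    - [0, 0, 0, 0, 0, 0, -1]
    - [0, 0, 0, 0, 0, 0, -1]
    - [0, 0, 0, 0, 0, 0, -1]
    - [0, 0, 0, 0, 0, 0, -1]
    - [0, 0, 0, 0, 0, 0, -1]
    - [0, 0, 0, 0, 0, 0, -1]

```text
time: 31.15
tcp_pos: [0.4642, 0.0909, 0.2189]
orientation: [3.141, 0.043, 0.0]
ft_force: [0.1, 0.1, -0.1]
grip_width: -0.001
gripper_force: 0.0
```

Run:
```python
from h import *
s=state();print(s["time"],s["tcp_pos"],s["ft_force"])
p,d=capture("wrist");C=cam("wrist",s)
cv2.imwrite("pics/f.png",rectify(C,p,(.5714,.1522),np.radians(1.7),.075,(.1,.1),3000))
# heights along the rocker from depth
K,D,R,t=C
for l in (-20,-15,-10,-5,0,5,10,15,20):
    X=np.array([.538+l/1e3,.091,.082]);q=[]
    for dy in np.linspace(-.006,.006,7):
        u,v=proj(C,X+[0,dy,0])[0].round().astype(int)
        if not(0<=u<560 and 0<=v<420):continue
        n=cv2.undistortPoints(np.float64([[[u,v]]]),K,D)[0,0]
        q.append(((np.r_[n,1]*d[v,u]-t)@R)[2])
    print(l,np.round(np.median(q)*1e3,1) if q else None)
```

```text
31.15 [0.46423193 0.0909364  0.21886951] [ 0.08122648  0.11019463 -0.08247615]
-20 71.5
-15 80.1
-10 80.8
-5 81.7
0 81.8
5 82.8
10 84.6
15 86.1
20 71.6
```

View pics/f.png

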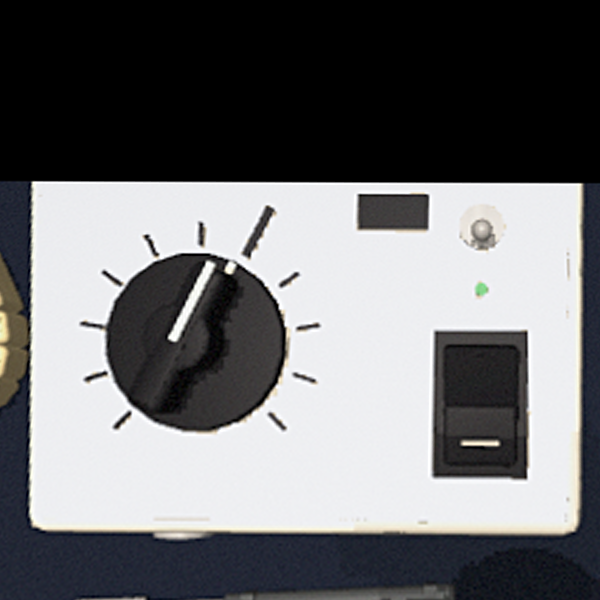

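The rocker's front end reads 80 mm and its rear 86 mm, so it is fully on, and the toggle is unchanged. One last numeric check of the dial before handing in.

Run:
```python
from h import *
s=state();p,d=capture("wrist");C=cam("wrist",s)
g=np.mgrid[:600,:600]
def A(z): return rectify(C,p,(.5564,.1868),np.radians(1.7),z,(.06,.06),5000).max(-1).astype(int)
def cen(a):
    b=((a<110)&(np.hypot(g[1]-300,g[0]-300)<162)).astype(np.uint8);b=cv2.morphologyEx(b,cv2.MORPH_CLOSE,np.ones((25,25)));b=cv2.morphologyEx(b,cv2.MORPH_OPEN,np.ones((61,61)))
    c,_=cv2.findContours(b,0,2);return cv2.fitEllipse(max(c,key=cv2.contourArea))
a=A(.077);e=cen(a);c=e[0];print(e)
r=np.hypot(g[1]-c[0],g[0]-c[1]);v,u=np.nonzero((a>150)&(r>127)&(r<143)&(g[0]<250)&(g[1]>c[0]+40)&(g[1]<c[0]+100))
print("index",np.degrees(np.arctan2(u.mean()-c[0],c[1]-v.mean())),len(u))
a=A(.07);v,u=np.nonzero((a<130)&(r>178)&(r<250)&(g[0]<250)&(g[1]>320)&(g[1]<440));
print("long",np.degrees(np.arctan2(u.mean()-c[0],c[1]-v.mean())),len(u))
a=A(.095);m=(a>150)&(np.hypot(g[1]-300,g[0]-300)<122);k,l,st,_=cv2.connectedComponentsWithStats(m.astype(np.uint8))
for i in range(1,k):
    if st[i,4]>300:
        v,u=np.nonzero(l==i);q=cv2.fitLine(np.c_[u,v].astype(np.float32),2,0,.01,.01).ravel();print("bar",np.degrees(np.arctan(-q[0]/q[1])),st[i])
```

```text
((303.9230041503906, 300.77081298828125), (292.9463806152344, 298.5785217285156), 103.19913482666016)
index 24.94669966365559 225
long 26.450671932015876 1022
bar 37.162853 [ 180  181   97  102 1533]
bar 26.908941 [ 291  189   70  119 1826]
bar -16.765186 [ 179  286   48  111 1235]
```

```bash
python3 -c "
from plant import *
print(close_job())"
```

```text
the job is handed in; nothing more can be done
None
```

The job is handed in at about 31 s: the dial sits within about 1° of the long line (I overshot by nearly 2° and nudged it back anticlockwise), the rocker is fully on, and the toggle, handpiece and loose items were not touched.

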